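# Put the flat batteries on charge

## Task

Slide the two loose battery packs into their chargers, tongue first, the large one into the wide charger and the slim one into the slim charger that is empty, pushing each past the sprung balls until it clicks fully home against the back. First get the wooden block out from in front of the wide charger and leave it lying on the bare bench at least a hand's length from that charger's mouth. Leave the pack that is already charging and everything else on the bench where it is.

Things in the scene. Friction and masses are not known exactly. Their poses are not given: they have to be found in the camera images.
- slim_pack_mid (a point): Centre of the loose slim battery pack (about 420 g), 36 mm above its underside; x towards its tongue, z up. Black body 44 mm wide (y), 72 mm tall, from x = -50 to +35 mm, to be gripped at least 30 mm above the underside; it stands on a grey foot 60 mm wide, 100 mm long, 14 mm high.
- slim_pack_tongue (a point): Tip of the slim pack's tongue, x = +50 mm from its centre, 7 mm above its underside: the end of the foot that stands out 15 mm in front of the body, with brass contacts. Each side of the foot has a notch 16 mm wide, 6 mm deep, centred 29.5 mm behind this tip, for the charger's balls.
- slim_charger_home (a point): Centre of the slim pack when fully home in the empty slim charger, 48 mm above the bench; x = push-in direction. Fixed grey channel, 63.5 mm wide inside, 95.5 outside, floor 12 mm above the bench, walls and lips up to 40 mm. Lips reach over the foot (3 mm above it, 52 mm apart): a pack goes in only by sliding along x.
- slim_charger_stop (a point): Where the tongue's tip is when home in that charger: face of the back stop (55 mm high, 32 mm thick), x = +50 mm from home, 19 mm above the bench. 28 mm before it a sprung 20 mm steel ball stands out of each wall, 3 mm into the foot's path: the last 28 mm of the push need up to about 16 N, then it clicks and is drawn home.
- slim_charger_mouth (a point): Middle of that charger's mouth, x = -50 mm from home, on its floor 12 mm above the bench; walls and lips run from here to the stop. The floor goes on 60 mm in front of it, with flared guides (32 mm above the bench) over the nearest 30 mm.
- large_pack_mid (a point): Centre of the loose large battery pack (about 700 g), 36 mm above its underside; x towards its tongue, z up. Black body 60 mm wide (y), 72 mm tall, from x = -60 to +45 mm, to be gripped at least 30 mm above the underside; it stands on a grey foot 76 mm wide, 120 mm long, 14 mm high.
- large_pack_tongue (a point): Tip of the large pack's tongue, x = +60 mm from its centre, 7 mm above its underside: the end of the foot that stands out 15 mm in front of the body, with brass contacts. Each side of the foot has a notch 16 mm wide, 6 mm deep, centred 29.5 mm behind this tip, for the charger's balls.
- large_charger_home (a point): Centre of the large pack when fully home in the large charger (the widest of three), 48 mm above the bench; x = push-in direction. Fixed grey channel, 79.5 mm wide inside, 111.5 outside, floor 12 mm above the bench, walls and lips up to 40 mm. Lips reach over the foot (3 mm above it, 68 mm apart): a pack goes in only by sliding along x.
- large_charger_stop (a point): Where the tongue's tip is when home in that charger: face of the back stop (55 mm high, 32 mm thick), x = +60 mm from home, 19 mm above the bench. 28 mm before it a sprung 20 mm steel ball stands out of each wall, 3 mm into the foot's path: the last 28 mm of the push need up to about 16 N, then it clicks and is drawn home.
- large_charger_mouth (a point): Middle of that charger's mouth, x = -60 mm from home, on its floor 12 mm above the bench; walls and lips run from here to the stop. The floor goes on 60 mm in front of it, with flared guides (32 mm above the bench) over the nearest 30 mm.
- busy_pack_mid (a point): Centre of a third pack, same as the slim one, already home in a second slim charger, same as the empty one. It stays there, held by its detent. x is the push-in direction. Bare bench in front of this charger, from x = -110 mm. The three chargers stand in a row about 170 mm apart.
- block_mid (a point): Centre of a plain wooden block 45 mm (x) by 140 mm (y) by 45 mm high, loose, about 190 g, lying on the bench across the way in front of the large charger.
- glue_tin_mid (a point): Bystander: centre of a round tin, 56 mm across, 60 mm high, close beside the slim pack, towards its tongue end.
- wax_jar_mid (a point): Bystander: centre of a round amber jar, 60 mm across, 56 mm high, close beside the large pack, towards its tail end.
- plane_mid (a point): Bystander: wooden hand plane, 190 (x) by 55 (y) mm, 80 mm high at its handle; centre of its body, 17.5 mm up.
- mallet_head (a point): Bystander: wooden mallet; centre of its head, 60 (x) by 110 (y) by 70 mm high. The handle runs 230 mm along its -x.
- pencil_box_mid (a point): Bystander: open wooden box with dividers, 70 (x) by 160 (y) by 45 mm high; its centre.
- tape_mid (a point): Bystander: steel tape measure, 70 (x) by 38 (y) by 65 mm high; its centre.
Things that resemble listed ones, but are neither listed nor needed, are in the scene too. What is shaped like the part that bears slim_pack_mid but green is not meant.

How it is judged:
By the outcome, as a careful person would: the job done as asked, in the order asked, and still so for the second after the job is handed in, with the robot touching nothing.
It also fails if it takes over 72 s, if anything falls off the work surface, if the arm or the gripper's body presses on something with over 40 N, if the wrist force passes 120 N, or if a joint passes its speed limit or range.

## Robot

A 6-joint arm with a two-finger parallel gripper is mounted at the origin on the work surface. World frame = base frame: x ahead of the robot, y to its left, z up, the work surface at z = 0. Lengths are in mm, angles in rad, forces in N, time in s.
With the tool pointing down it reaches from about 275 to 1000 mm from the base axis. Payload 8.4 kg.
Tool frame: the origin (TCP) lies on the centre line of the jaws, within the pads' length; the fingertips stand r.tip_reach ahead of it and the grasp point (between the pads) lies 11 mm behind it (r.tip_reach is the distance from the TCP to the fingertips, in mm); z points along the fingers, y is the line along which they close (so a half turn about z gives the same grasp; the last joint's range is limited). The gripper opens to 85 mm and grips with 20 to 120 N. Pads are 22 mm wide; open, the fingers measure 114 mm over their backs; the gripper's body (76 mm by 85 mm) begins 54 mm behind the grasp point. The pads swing forward as they close: fully open they stand 13 mm farther back than shut.
Start: joints at [-1.142, 0.353, 1.633, -0, 1.155, -0.002], TCP at [260.997, -567.898, 212.081] pointing down, gripper open.
Joint ranges: [-2.63, 2.63], [-0.92, 2.1], [0.06, 2.66], [-1.3, 4.44], [0, 2.69], [-3.02, 3.02]. Speed limits (rad/s): [2.22, 2.22, 2.79, 3.14, 3.14, 3.14].

## Interface

Orientations are given as [roll, pitch, yaw] about the fixed x, y, z axes, in that order (R = Rz(yaw) Ry(pitch) Rx(roll)).
In Python, from rig import r gives the robot as it stands.
- The arm moves only by the tool carry_out, never from a script. Its argument "targets" is a list of rows, each an object with "dp": the shift along the tool's x, y, z in mm, a list of three; "yaw": the turn about the tool's z in degrees. A call has 1 to 12 rows; each row is the pose to reach, as a shift and turn from the pose commanded when the call began, along the tool's axes at that moment; what a row does not reach only later rows make up. A row lasts 1/8 s, in which the tool goes at most 62.5 mm and 10.7 degrees, less where a joint would pass 70% of its speed; a pose out of reach is approached as far as the arm can. A call with a gripper value outside its range is refused whole. "fingers" is the opening, from -1 (shut) to 1 (fully open), so that 0 is half open, set as the call begins (left out, the last holds). The fingers move at their own pace and stop on an object; "grip_force" is the grip in N (left out, the last holds). Time passes only in rows, so rows that repeat a pose let the fingers close. It gives the time, the measured TCP pose, the force, the opening and the grip force at its end, in the units of the state.
- r.sense(): the state, without advancing time (a new reading comes with each control period).
- r.grab_frame(name): name is "scene" or "top" or "wrist"; returns the picture (480x640x3 uint8, red, green, blue); there is no depth.
- r.get_calibration(name): a dict with "fx", "fy", "cx", "cy" (pixels), "rvec" (rotation vector, rad) and "tvec" (3), from world to camera coordinates, as OpenCV has them. Camera axes: x right, y down, z forward; pixel columns grow to the right and rows downward; lengths in mm; the calibration is good to about 2 mm. A picture is of the moment at which its call begins: read the wrist's pose just before it. get_calibration takes no time and is no camera call; for the wrist camera it gives the pose at the moment of the call.
- r.sign_off(): hands the job in; it is judged then, once.
The state is a dict: "clock": time; "qpos": joint angles; "qvel": joint speeds; "joint_efforts": joint torques, N m; "eef_pos": TCP position; "tcp_rot": TCP orientation; "contact_force": force on the tool from outside, world axes, zero at the start; "wrist_torque": the same for the moment, N m; "opening": opening from 0.0 (shut) to 1.0 (fully open); "grasp_force": force on a finger pad.
Only numpy, scipy, OpenCV 4.12 (cv2) and the standard library are available. Lean on these libraries where they do the work, as an engineer would, in place of code of your own. Each camera call takes 0.05 s, during which the arm holds its last target. There are 200 camera calls.

## Working session

There is one attempt and no reset: what is moved stays moved. The work goes in short steps, Python scripts to look and compute and a tool call to move; the robot and the scene stay as the last step left them, time stands still between calls to the robot, and variables do not carry over. Pictures are saved under pics/ and viewed, at most 10 in all, crops included, and the job is handed in when it is done.

Besides the shell and the picture viewer there is one more tool, called after "Emit:" in YAML: its name, and indented under it one key for each argument. carry_out: Moves the arm, as the interface text tells. Its arguments: {"type":"object","properties":{"targets":{"type":"array","items":{"type":"object","properties":{"dp":{"type":"array","items":{"type":"number"}},"yaw":{"type":"number"}}}},"fingers":{"type":"number"},"grip_force":{"type":"number"}},"required":["targets"]}

```bash
mkdir -p pics; ls; python3 - <<'E'
from rig import r
import cv2
print(r.sense(), r.tip_reach)
for n in("scene","top"):
    c=r.get_calibration(n);print(n,c)
    cv2.imwrite(f"pics/{n}0.png",cv2.cvtColor(r.grab_frame(n),cv2.COLOR_RGB2BGR))
E
```

```text
pics
{'clock': 0.0, 'qpos': array([-1.14237578e+00,  3.53654689e-01,  1.63413085e+00, -1.41686265e-05,
        1.15519626e+00, -2.42852579e-03]), 'qvel': array([ 6.14163074e-04, -1.39641085e-03,  1.98357120e-03,  9.58256314e-05,
       -2.09008601e-03,  2.82389640e-04]), 'joint_efforts': array([-1.51813358e-03, -6.05259347e+01, -3.42061543e+01, -1.33713456e-04,
        9.49459733e-03, -4.19044213e-06]), 'eef_pos': array([ 260.7983188 , -567.43671667,  211.35901788]), 'tcp_rot': array([-3.14020348e+00,  9.58093611e-06,  4.30854806e-01]), 'contact_force': array([-0.27268221,  0.22197512,  0.63857992]), 'wrist_torque': array([ 0.04106957, -0.04334953, -0.01146847]), 'grasp_force': 0.0, 'opening': 0.9995504409067015} 8.0
scene {'fx': 622.528432123811, 'fy': 622.528432123811, 'cx': 318.2663217517648, 'cy': 244.66970065799615, 'rvec': array([ 0.77747515,  2.75658929, -0.80314724]), 'tvec': array([ 444.97275289, -170.10438279, 1904.5590061 ])}
top {'fx': 624.1764323424575, 'fy': 624.1764323424575, 'cx': 325.10099587477725, 'cy': 247.289762529893, 'rvec': array([ 2.18024956, -2.15555402,  0.10936561]), 'tvec': array([ -15.19203261,  538.24120965, 1428.03621411])}
```

View pics/scene0.png

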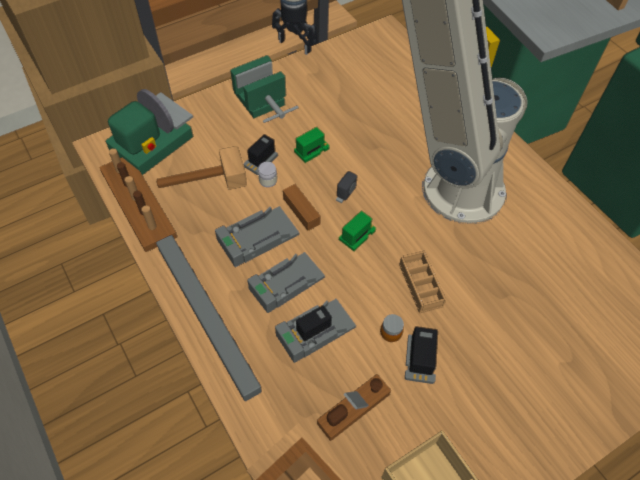

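View pics/top0.png

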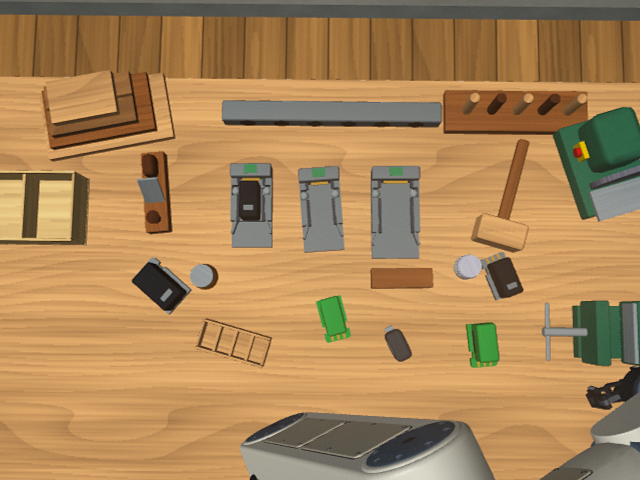

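Candidates in the top view are:
- **Large pack:** black at (161,286).
- **Slim pack:** black at (504,277).
- **Not wanted:** green lookalikes at (334,318) and (482,344), the tape at (398,343), and the busy pack at (251,205).
- **Chargers:** wide (396,212), empty slim (322,208).
- **Block:** (402,278).

I'll check these in one composite crop.

```bash
cat > h.py <<'E'
import numpy as np, cv2
from rig import r
def P(name):
    c=r.get_calibration(name);R=cv2.Rodrigues(c["rvec"])[0]
    K=np.array([[c["fx"],0,c["cx"]],[0,c["fy"],c["cy"]],[0,0,1]]);return K,R,np.array(c["tvec"]).reshape(3)
def ray(px,z,name="top",cal=None):
    K,R,t=cal or P(name);px=np.atleast_2d(px).astype(float)
    d=(np.linalg.inv(K)@np.c_[px,np.ones(len(px))].T).T@R;o=-R.T@t
    return o+d*((z-o[2])/d[:,2])[:,None]
def proj(X,name="top",cal=None):
    K,R,t=cal or P(name);u=(K@(R@np.atleast_2d(X).T+t[:,None])).T;return u[:,:2]/u[:,2:]
E
python3 - <<'E'
import cv2,numpy as np
a=cv2.imread("pics/top0.png")
def c(x,y,w,h,s):return cv2.resize(a[y:y+h,x:x+w],None,fx=s,fy=s,interpolation=cv2.INTER_CUBIC)
top=np.hstack([c(120,240,100,75,4),c(450,240,100,75,4)])
bot=cv2.resize(a[155:295,225:440],(800,520))[:300]
bot=c(225,155,215,140,2.13); 
im=np.zeros((600,800,3),np.uint8);im[:300]=top;im[300:300+bot.shape[0],:bot.shape[1]]=bot[:300,:800]
s=cv2.imread("pics/scene0.png");im[300:600,460:800]=cv2.resize(s[315:390,370:455],(340,300))
cv2.imwrite("pics/c1.png",im)
E
```

```text
(no output)
```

View pics/c1.png

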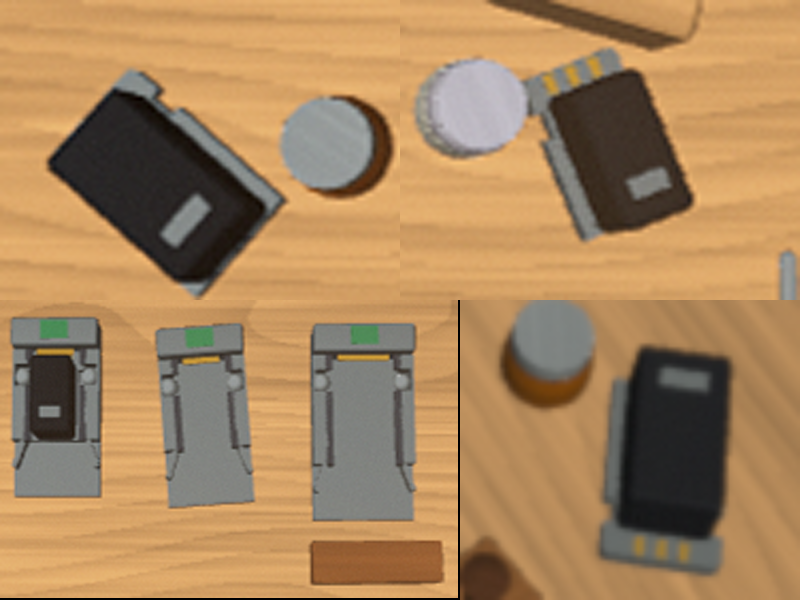

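The composite confirms the choices. The large pack's tongue points up-left, with its label at the tail and brass at the front. The slim pack's brass tongue points up-left beside the tin. The middle slim charger and the wide one are empty, with mouths toward the robot.

```bash
python3 - <<'E'
from h import *
a=cv2.imread("pics/top0.png")
f=lambda u,v:(225+(u+.5)/2.13-.5,155+(v-300+.5)/2.13-.5)
for n,L,pts in(("wide",120,[(312,520),(414,520),(312,325),(414,325)]),("slim",100,[(169,507),(254,500),(157,329),(242,324)]),("busy",100,[(15,497),(101,497),(12,318),(101,318)])):
    p=np.array([f(*q) for q in pts]);A=ray(p[:2],12);B=ray(p[2:],55)
    fm=A.mean(0);bm=B.mean(0);d=bm-fm
    print(n,"front",A.round(1)[:,:2].tolist(),"back",B.round(1)[:,:2].tolist(),"yaw",np.degrees(np.arctan2(d[1],d[0])),"len",np.hypot(*d[:2]),"exp",L+60+32)
hsv=cv2.cvtColor(a,cv2.COLOR_BGR2HSV)
def quad(box,m,z,n):
    x,y,w,h=box;mm=np.zeros_like(m);mm[y:y+h,x:x+w]=m[y:y+h,x:x+w]
    c=max(cv2.findContours(mm,0,2)[0],key=cv2.contourArea);q=cv2.boxPoints(cv2.minAreaRect(c))
    print(n,q.round(1).tolist());W=ray(q,z)[:,:2];e=np.diff(np.r_[W,W[:1]],axis=0)
    print("  W",W.round(1).tolist(),"c",W.mean(0).round(1),"len",np.hypot(*e.T).round(1),"ang",np.degrees(np.arctan2(e[:,1],e[:,0])).round(1))
m=cv2.inRange(hsv,(0,60,40),(14,255,165));quad((360,260,85,35),m,45,"block")
dark=cv2.inRange(a,(0,0,0),(60,60,62))
quad((120,250,75,70),dark,72,"large");quad((482,245,50,60),dark,72,"slimpack");
print(hsv[278,402],a[285,155],a[275,505],a[272,375], a[262,402])
E
```

```text
wide front [[515.8, -117.8], [517.1, -230.5]] back [[725.1, -113.9], [726.4, -224.9]] yaw 1.2981689166969756 len 209.34419592764277 exp 212
slim front [[528.5, 40.4], [537.3, -53.6]] back [[718.8, 54.8], [725.4, -37.7]] yaw 4.575994182748573 len 189.82721884356013 exp 192
busy front [[537.7, 211.0], [538.7, 115.8]] back [[729.3, 212.9], [730.3, 116.0]] yaw 0.31850047995737624 len 191.6144172331886 exp 192
block [[370.0, 268.0], [432.0, 268.0], [432.0, 288.0], [370.0, 288.0]]
  W [[490.0, -112.7], [491.6, -255.1], [445.7, -254.8], [444.1, -112.9]] c [ 467.8 -183.9] len [142.3  45.9 141.9  45.9] ang [-89.3 179.7  90.7   0.2]
large [[131.0, 280.5], [150.3000030517578, 258.79998779296875], [187.8000030517578, 292.1000061035156], [168.5, 313.8999938964844]]
  W [[453.7, 426.6], [503.2, 385.1], [429.1, 297.9], [380.2, 339.5]] c [441.6 362.3] len [ 64.6 114.4  64.2 114. ] ang [ -40.  -130.3  139.7   49.8]
slimpack [[486.70001220703125, 265.0], [508.3999938964844, 256.0], [522.5999755859375, 290.3999938964844], [500.79998779296875, 299.29998779296875]]
  W [[497.9, -373.7], [518.7, -423.0], [441.7, -453.3], [421.1, -404.2]] c [ 469.9 -413.6] len [53.5 82.8 53.2 82.7] ang [ -67.1 -158.5  112.7   21.7]
[ 13 173 155] [37 38 41] [40 50 64] [ 51  94 148] [102 158 211]
```

```bash
cat >> h.py <<'E'
def plan(*targets):
    s=r.sense();p=s["eef_pos"];y=s["tcp_rot"][2]
    print("at",p.round(1),"rot deg",np.degrees(s["tcp_rot"]).round(2),"F",s["contact_force"].round(1),"open",round(s["opening"],3),"t",round(s["clock"],2))
    for (X,Y,Z,yaw) in targets:
        d=np.array([X,Y,Z])-p;c,sn=np.cos(y),np.sin(y)
        t=(np.degrees(y)-yaw+180)%360-180
        print("dp",[round(c*d[0]+sn*d[1],1),round(sn*d[0]-c*d[1],1),round(-d[2],1)],"yaw",round(t,2),"rows",np.ceil(max(np.linalg.norm(d)/62.5,abs(t)/10.7)))
E
python3 -c "
from h import *
plan((467,-184,211,90),(467,-184,120,90),(467,-184,25,90))"
```

```text
at [ 260.8 -567.5  211.4] rot deg [-179.93    0.     24.68] F [ 0.2  0.3 -1.1] open 0.996 t 0.1
dp [np.float64(347.5), np.float64(-262.3), np.float64(0.4)] yaw -65.32 rows 7.0
dp [np.float64(347.5), np.float64(-262.3), np.float64(91.4)] yaw -65.32 rows 8.0
dp [np.float64(347.5), np.float64(-262.3), np.float64(186.4)] yaw -65.32 rows 8.0
```

Emit:
carry_out:
  targets:
    - {"dp": [347.5,-262.3,0],"yaw": -65.3}
    - {"dp": [347.5,-262.3,0],"yaw": -65.3}
    - {"dp": [347.5,-262.3,0],"yaw": -65.3}
    - {"dp": [347.5,-262.3,0],"yaw": -65.3}
    - {"dp": [347.5,-262.3,0],"yaw": -65.3}
    - {"dp": [347.5,-262.3,0],"yaw": -65.3}
    - {"dp": [347.5,-262.3,0],"yaw": -65.3}
    - {"dp": [347.5,-262.3,0],"yaw": -65.3}
    - {"dp": [347.5,-262.3,91],"yaw": -65.3}
    - {"dp": [347.5,-262.3,91],"yaw": -65.3}
    - {"dp": [347.5,-262.3,91],"yaw": -65.3}
  fingers: 0.55
  grip_force: 40

```text
clock: 1.48
eef_pos: [465.1, -184.5, 119.1]
tcp_rot: [-3.137, -0.002, 1.57]
contact_force: [0.3, 0.4, -0.1]
opening: 0.775
grasp_force: 0.0
```

```bash
python3 -c "
from h import *
plan((467,-184,25,90))
c=r.get_calibration('wrist');K,R,t=P('wrist');print('cam',(-R.T@t).round(1),R[2].round(3),R[0].round(3),c['fx'])
cv2.imwrite('pics/w1.png',cv2.cvtColor(r.grab_frame('wrist'),4))"
```

```text
at [ 465.1 -184.5  119.1] rot deg [-1.7973e+02 -9.0000e-02  8.9940e+01] F [ 0.3  0.4 -0.1] open 0.775 t 1.48
dp [np.float64(0.5), np.float64(1.9), np.float64(94.1)] yaw -0.06 rows 2.0
cam [ 466.7 -115.   281.1] [-0.006 -0.272 -0.962] [ 1.    -0.    -0.006] 348.6280856536695
```

View pics/w1.png

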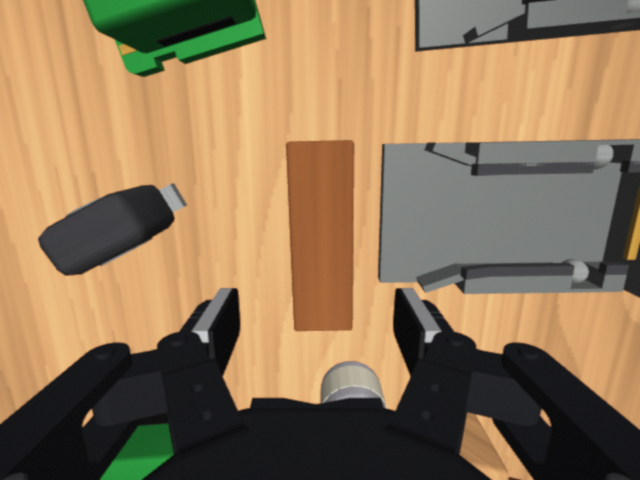

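The wrist view shows the block at (320,235), upright between the jaws, with the wide charger's front edge at column 381. I'll grip now.

Emit:
carry_out:
  targets:
    - {"dp": [0.5,1.9,50],"yaw": 0}
    - {"dp": [0.5,1.9,94],"yaw": 0}
    - {"dp": [0.5,1.9,94],"yaw": 0}
    - {"dp": [0.5,1.9,94],"yaw": 0}

```text
clock: 2.02
eef_pos: [470.5, -184.8, 29.1]
tcp_rot: [3.139, 0.001, 1.57]
contact_force: [-0.6, -1.0, -0.2]
opening: 0.779
grasp_force: 0.0
```

Emit:
carry_out:
  targets:
    - {"dp": [0,0,0],"yaw": 0}
    - {"dp": [0,0,0],"yaw": 0}
    - {"dp": [0,0,0],"yaw": 0}
    - {"dp": [0,0,0],"yaw": 0}
    - {"dp": [0,0,-15],"yaw": 0}
    - {"dp": [0,0,-40],"yaw": 0}
    - {"dp": [0,0,-40],"yaw": 0}
  fingers: -1
  grip_force: 40

```text
clock: 2.9
eef_pos: [470.6, -184.6, 69.3]
tcp_rot: [3.138, 0.001, 1.57]
contact_force: [0.6, -0.1, 0.0]
opening: -0.002
grasp_force: 0.0
```

```bash
python3 -c "
from h import *
plan((450,125,80,90),(450,125,27,90))"
```

```text
at [ 470.6 -184.6   69.3] rot deg [1.798e+02 8.000e-02 8.998e+01] F [ 0.6 -0.1  0. ] open -0.002 t 2.9
dp [np.float64(309.6), np.float64(-20.7), np.float64(-10.7)] yaw -0.02 rows 5.0
dp [np.float64(309.6), np.float64(-20.7), np.float64(42.3)] yaw -0.02 rows 6.0
```

```bash
python3 -c "
from h import *
cv2.imwrite('pics/w2.png',cv2.cvtColor(r.grab_frame('wrist'),4))"
```

```text
(no output)
```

View pics/w2.png

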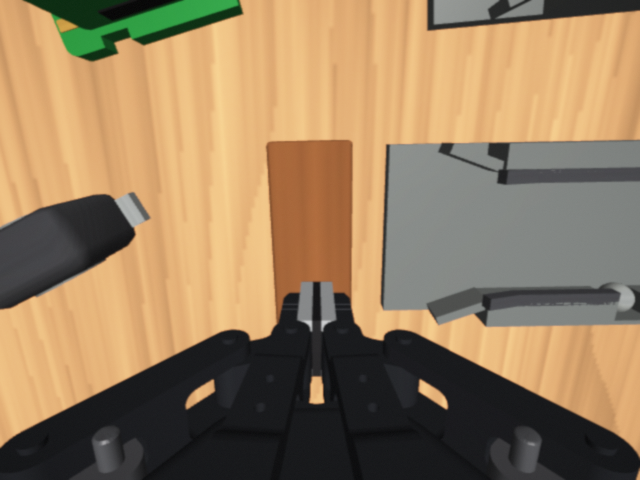

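The block (267–352 columns) was not gripped. I lifted before the fingers had finished closing, so I'll redo it with a longer wait.

Emit:
carry_out:
  targets:
    - {"dp": [0,-2,-10],"yaw": 0}
    - {"dp": [0,-2,-10],"yaw": 0}
    - {"dp": [0,-2,-10],"yaw": 0}
    - {"dp": [0,-2,-10],"yaw": 0}
    - {"dp": [0,-2,-10],"yaw": 0}
    - {"dp": [0,-2,-10],"yaw": 0}
    - {"dp": [0,-2,20],"yaw": 0}
    - {"dp": [0,-2,44],"yaw": 0}
    - {"dp": [0,-2,44],"yaw": 0}
    - {"dp": [0,-2,44],"yaw": 0}
  fingers: 0.55

```text
clock: 4.2
eef_pos: [467.5, -184.1, 23.6]
tcp_rot: [3.141, 0.0, 1.57]
contact_force: [-0.5, 0.1, 0.6]
opening: 0.777
grasp_force: 0.0
```

Emit:
carry_out:
  targets:
    - {"dp": [0,0,0],"yaw": 0}
    - {"dp": [0,0,0],"yaw": 0}
    - {"dp": [0,0,0],"yaw": 0}
    - {"dp": [0,0,0],"yaw": 0}
    - {"dp": [0,0,0],"yaw": 0}
    - {"dp": [0,0,0],"yaw": 0}
  fingers: -1
  grip_force: 40

```text
clock: 4.95
eef_pos: [469.0, -184.9, 25.8]
tcp_rot: [3.138, 0.002, 1.571]
contact_force: [-4.4, -0.3, 25.6]
opening: 0.003
grasp_force: 12.6
```

```bash
python3 -c "
from h import *
print(r.sense()); cal=P('wrist')
cv2.imwrite('pics/w3.png',cv2.cvtColor(r.grab_frame('wrist'),4))
for z in (0,45): print(z,proj([[445,-114,z],[490,-114,z],[490,-254,z],[445,-254,z],[467,-184,z]],cal=cal).round(0).tolist())
print('tip',proj([[469,-185,18]],cal=cal))"
```

```text
{'clock': 4.95, 'qpos': array([-3.78349175e-01,  4.33226797e-01,  2.03129130e+00, -4.39291941e-04,
        6.72723204e-01, -3.77827939e-01]), 'qvel': array([ 7.23418499e-05, -1.05935748e-03,  1.65043616e-03,  1.25482858e-03,
        1.88733015e-03,  4.26325460e-06]), 'joint_efforts': array([ 7.00080022e-01, -4.12891245e+01, -1.74564081e+01,  2.99527589e-01,
       -1.36366837e+00,  2.20594513e-03]), 'eef_pos': array([ 469.01679003, -184.92652173,   25.80703703]), 'tcp_rot': array([3.13764978e+00, 1.86101605e-03, 1.57061441e+00]), 'contact_force': array([-4.42269378, -0.29031985, 25.6178415 ]), 'wrist_torque': array([ 0.02802865,  0.73062172, -0.03899536]), 'grasp_force': 12.633904302783776, 'opening': 0.0028231644091312865}
0 [[268.0, 137.0], [356.0, 137.0], [348.0, 369.0], [277.0, 369.0], [311.0, 264.0]]
45 [[254.0, 136.0], [368.0, 136.0], [357.0, 426.0], [267.0, 426.0], [310.0, 299.0]]
tip [[314.88076013 278.04538218]]
```

View pics/w3.png

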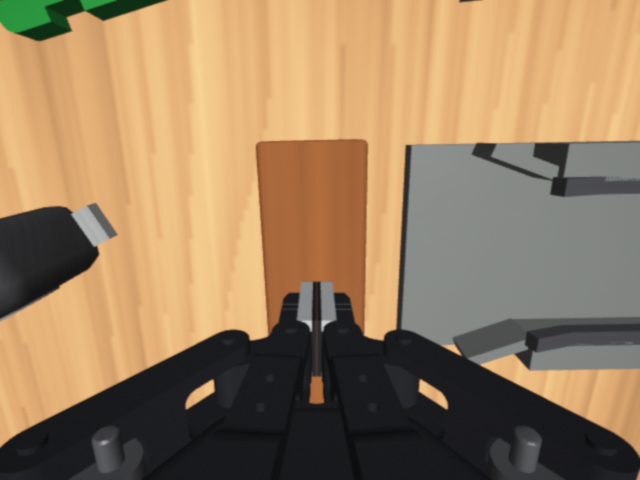

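The fingers are shut with an upward force, so they seem to be on the block rather than around it. I'll take a side view.

```bash
python3 -c "
from h import *
a=cv2.cvtColor(r.grab_frame('scene'),4)
X=r.sense()['eef_pos'];p=proj([X,X+[0,0,-8],X+[0,0,20]],'scene');print(p)
u,v=p[0].astype(int);u0,v0=u-50,v-50
cv2.imwrite('pics/s3.png',cv2.resize(a[v0:v0+90,u0:u0+110],None,fx=6,fy=6,interpolation=2));print(u0,v0)"
```

```text
[[300.98012013 206.37025479]
 [301.00587867 207.97695396]
 [300.91488655 202.30128489]]
250 156
```

View pics/s3.png

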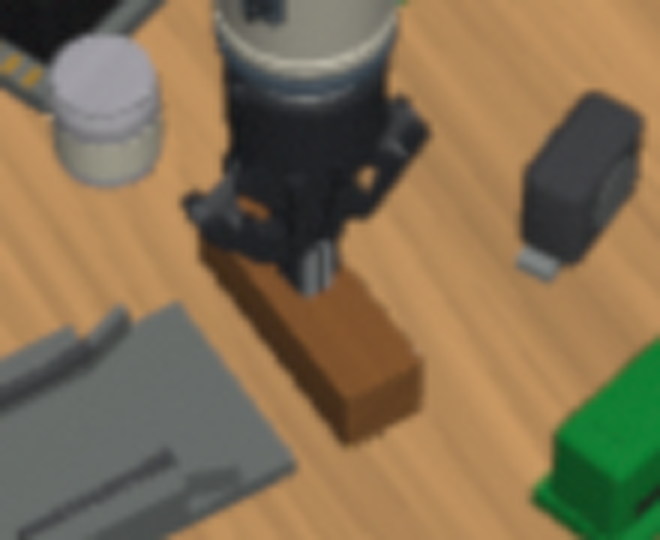

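The side view shows the shut jaws standing on the block's top: tips at crop (315,290), block top at z = 45. With TCP at z = 25.8, the tips are therefore about 19 mm above the TCP reading, not 8 below it. I'll use tip z ≈ eef z + 19 (a few mm more when open) and go deeper, checking force.

Emit:
carry_out:
  targets:
    - {"dp": [0,-1,-25],"yaw": 0}
    - {"dp": [0,-1,-25],"yaw": 0}
    - {"dp": [0,-1,-25],"yaw": 0}
    - {"dp": [0,-1,-25],"yaw": 0}
    - {"dp": [0,-1,-25],"yaw": 0}
    - {"dp": [0,-1,-25],"yaw": 0}
    - {"dp": [0,-1,0],"yaw": 0}
    - {"dp": [0,-1,14],"yaw": 0}
    - {"dp": [0,-1,28],"yaw": 0}
    - {"dp": [0,-1,28],"yaw": 0}
  fingers: 0.55

```text
clock: 6.3
eef_pos: [465.4, -183.6, -5.9]
tcp_rot: [-3.14, -0.001, 1.571]
contact_force: [0.3, 0.8, -0.2]
opening: 0.775
grasp_force: 0.0
```

Emit:
carry_out:
  targets:
    - {"dp": [0,0,0],"yaw": 0}
    - {"dp": [0,0,0],"yaw": 0}
    - {"dp": [0,0,0],"yaw": 0}
    - {"dp": [0,0,0],"yaw": 0}
    - {"dp": [0,0,0],"yaw": 0}
  fingers: -1
  grip_force: 40

```text
clock: 6.92
eef_pos: [466.7, -184.2, -4.3]
tcp_rot: [3.14, 0.0, 1.57]
contact_force: [-0.6, 0.9, 5.5]
opening: 0.522
grasp_force: 41.7
```

```bash
python3 -c "
from h import *
plan((450,125,40,90),(450,125,-4,90))"
```

```text
at [ 466.7 -184.2   -4.3] rot deg [1.7993e+02 3.0000e-02 8.9980e+01] F [-0.6  0.9  5.5] open 0.522 t 6.92
dp [np.float64(309.2), np.float64(-16.8), np.float64(-44.3)] yaw -0.02 rows 6.0
dp [np.float64(309.2), np.float64(-16.8), np.float64(-0.3)] yaw -0.02 rows 5.0
```

Emit:
carry_out:
  targets:
    - {"dp": [0,0,-50],"yaw": 0}
    - {"dp": [0,0,-100],"yaw": 0}
    - {"dp": [60,-4,-100],"yaw": 0}
    - {"dp": [120,-8,-100],"yaw": 0}
    - {"dp": [180,-12,-100],"yaw": 0}
    - {"dp": [240,-15,-100],"yaw": 0}
    - {"dp": [309,-17,-100],"yaw": 0}
    - {"dp": [309,-17,-60],"yaw": 0}
    - {"dp": [309,-17,-20],"yaw": 0}
    - {"dp": [309,-17,-3],"yaw": 0}
    - {"dp": [309,-17,0.5],"yaw": 0}
    - {"dp": [309,-17,0.5],"yaw": 0}

```text
clock: 8.43
eef_pos: [447.9, 125.0, -5.1]
tcp_rot: [-3.139, 0.0, 1.571]
contact_force: [-4.5, 1.1, 8.2]
opening: 0.521
grasp_force: 44.8
```

Emit:
carry_out:
  targets:
    - {"dp": [0,0,0],"yaw": 0}
    - {"dp": [0,0,0],"yaw": 0}
    - {"dp": [0,0,0],"yaw": 0}
    - {"dp": [0,0,0],"yaw": 0}
    - {"dp": [0,0,-40],"yaw": 0}
    - {"dp": [0,0,-90],"yaw": 0}
    - {"dp": [0,0,-140],"yaw": 0}
    - {"dp": [0,0,-140],"yaw": 0}
  fingers: 0.6

```text
clock: 9.43
eef_pos: [451.8, 125.7, 138.2]
tcp_rot: [3.135, -0.002, 1.57]
contact_force: [0.0, -0.6, 0.1]
opening: 0.801
grasp_force: 0.0
```

```bash
python3 -c "
from h import *
plan((441,362,135,50),(400,310,135,50))"
```

```text
at [451.8 125.7 138.2] rot deg [ 1.796e+02 -1.100e-01  8.998e+01] F [ 0.  -0.6  0.1] open 0.801 t 9.43
dp [np.float64(236.2), np.float64(-10.9), np.float64(3.2)] yaw 39.98 rows 4.0
dp [np.float64(184.2), np.float64(-51.9), np.float64(3.2)] yaw 39.98 rows 4.0
```

Emit:
carry_out:
  targets:
    - {"dp": [50,-9,-10],"yaw": 10}
    - {"dp": [100,-18,-10],"yaw": 20}
    - {"dp": [150,-27,-10],"yaw": 30}
    - {"dp": [205,-37,-10],"yaw": 40}
    - {"dp": [205,-37,-10],"yaw": 40}
    - {"dp": [205,-37,-10],"yaw": 40}
  fingers: 1

```text
clock: 10.18
eef_pos: [411.5, 329.4, 143.5]
tcp_rot: [-3.141, 0.002, 0.875]
contact_force: [-0.5, -0.1, -0.4]
opening: 1.001
grasp_force: 0.0
```

```bash
python3 -c "
from h import *
np.save('cal_w4.npy',np.array(P('wrist'),dtype=object),allow_pickle=True)
cal=P('wrist');a=cv2.cvtColor(r.grab_frame('wrist'),4);cv2.imwrite('pics/w4.png',a)
plan((441,362,135,50))
print('cam',(-cal[1].T@cal[2]).round(1))
print('jar',ray([[203,275]],56).round(0),'tin',ray([[468,266]],60).round(0))
"
```

```text
Traceback (most recent call last):
ValueError: could not broadcast input array from shape (3,3) into shape (3,)
```

```bash
cat >> h.py <<'E'
def model(c,yaw,kind,z0=0):
    """body-top and foot corners in world"""
    b,w,f=(( -60,45),30,(-60,60,38)) if kind=="large" else ((-50,35),22,(-50,50,30))
    a=np.radians(yaw);u=np.array([np.cos(a),np.sin(a),0]);v=np.array([-u[1],u[0],0]);c=np.array([c[0],c[1],0])
    q=lambda x0,x1,w,z:np.array([c+u*x+v*y+[0,0,z+z0] for x,y in((x0,w),(x1,w),(x1,-w),(x0,-w))])
    return q(*b,w,72),q(f[0],f[1],f[2],14)
def overlay(a,quads,cal,cols=((0,255,255),(255,0,255))):
    for i,q in enumerate(quads): cv2.polylines(a,[proj(q,cal=cal).round().astype(int)],True,cols[i%2],1)
E
python3 -c "
from h import *
cal=P('wrist');a=cv2.cvtColor(r.grab_frame('wrist'),4);cv2.imwrite('pics/w4raw.png',a)
M=model((448,373),50,'large');overlay(a,M,cal);cv2.imwrite('pics/w4.png',a)
print([proj(q,cal=cal).round(0).tolist() for q in M])
plan((448,373,135,50))
print('cam',(-cal[1].T@cal[2]).round(1))
J=ray([[203,275]],56)[0];u=np.array([.643,.766]);v=np.array([-.766,.643]);d=J[:2]-[448,373];print('jar',J.round(0),d@u,d@v)
print('tin',ray([[468,266]],60).round(0))
import pickle;pickle.dump(cal,open('cal4.pkl','wb'))
"
```

```text
[[[273.0, 247.0], [268.0, 85.0], [365.0, 85.0], [359.0, 248.0]], [[272.0, 227.0], [267.0, 75.0], [366.0, 75.0], [360.0, 227.0]]]
at [411.8 328.9 143.7] rot deg [-1.7999e+02  1.1000e-01  5.0070e+01] F [-0.5 -0.2  0.1] open 0.998 t 10.22
dp [np.float64(57.0), np.float64(-0.5), np.float64(8.7)] yaw 0.07 rows 1.0
cam [457.2 383.3 305.2]
jar [469. 268.  56.] -66.92105412710623 -83.46188670206344
tin [[ 496. -334.   60.]]
```

View pics/w4.png

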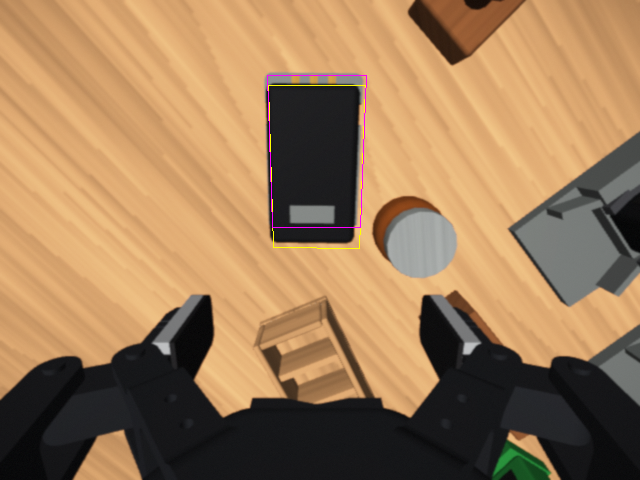

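The view shows the large pack's body at columns 272–355, rows 85–242, with the brass tongue at row 78. It sits within 3–5 px of my prediction, and the jar at (415,240) is beside its tail. I'll grip at pack x ≈ 0, clear of the jar.

Emit:
carry_out:
  targets:
    - {"dp": [61,-2,0],"yaw": 0}
    - {"dp": [61,-2,40],"yaw": 0}
    - {"dp": [61,-2,80],"yaw": 0}
    - {"dp": [61,-2,115],"yaw": 0}
    - {"dp": [61,-2,128],"yaw": 0}
    - {"dp": [61,-2,128],"yaw": 0}
  fingers: 1

```text
clock: 10.98
eef_pos: [450.0, 377.0, 16.3]
tcp_rot: [-3.141, 0.001, 0.872]
contact_force: [0.0, -1.0, 0.9]
opening: 0.999
grasp_force: 0.0
```

Emit:
carry_out:
  targets:
    - {"dp": [0,0,0],"yaw": 0}
    - {"dp": [0,0,0],"yaw": 0}
    - {"dp": [0,0,0],"yaw": 0}
    - {"dp": [0,0,0],"yaw": 0}
  fingers: -1
  grip_force: 80

```text
clock: 11.48
eef_pos: [450.8, 378.9, 18.5]
tcp_rot: [3.141, -0.003, 0.872]
contact_force: [-1.3, -0.6, 6.3]
opening: 0.688
grasp_force: 87.9
```

```bash
python3 -c "
from h import *
plan((455,-173.5,120,0.9),(465,-173.5,60,0.9))"
```

```text
at [450.8 378.9  18.5] rot deg [ 1.7999e+02 -1.6000e-01  4.9980e+01] F [-1.3 -0.6  6.3] open 0.688 t 11.47
dp [np.float64(-420.3), np.float64(358.5), np.float64(-101.5)] yaw 49.08 rows 9.0
dp [np.float64(-413.9), np.float64(366.2), np.float64(-41.5)] yaw 49.08 rows 9.0
```

Emit:
carry_out:
  targets:
    - {"dp": [0,0,-50],"yaw": 0}
    - {"dp": [0,0,-105],"yaw": 0}
    - {"dp": [-40,34,-110],"yaw": 5}
    - {"dp": [-85,72,-110],"yaw": 10}
    - {"dp": [-130,111,-110],"yaw": 15}
    - {"dp": [-175,149,-110],"yaw": 20}
    - {"dp": [-220,188,-110],"yaw": 26}
    - {"dp": [-265,226,-110],"yaw": 32}
    - {"dp": [-310,264,-110],"yaw": 38}
    - {"dp": [-355,303,-110],"yaw": 44}
    - {"dp": [-400,342,-110],"yaw": 49.1}
    - {"dp": [-420,358,-105],"yaw": 49.1}

```text
clock: 12.98
eef_pos: [454.0, -176.8, 122.2]
tcp_rot: [3.14, -0.001, 0.012]
contact_force: [-0.7, 0.5, -8.8]
opening: 0.684
grasp_force: 94.9
```

Emit:
carry_out:
  targets:
    - {"dp": [5,0,30],"yaw": 0}
    - {"dp": [10,0,60],"yaw": 0}
    - {"dp": [10,0,60],"yaw": 0}
    - {"dp": [10,0,60],"yaw": 0}

```text
clock: 13.48
eef_pos: [464.2, -173.6, 62.4]
tcp_rot: [3.141, -0.0, 0.016]
contact_force: [0.2, -0.8, -9.0]
opening: 0.691
grasp_force: 94.4
```

```bash
python3 - <<'E'
from h import *
import pickle
cal=P('wrist');a=cv2.cvtColor(r.grab_frame('wrist'),4);cv2.imwrite('pics/w5raw.png',a)
pickle.dump(cal,open('cal5.pkl','wb'));plan((465,-173.5,36,.9))
b=cv2.cvtColor(r.grab_frame('scene'),4);im=np.zeros((480,800,3),np.uint8);im[:,:640]=a
im[:160,640:]=cv2.resize(b[180:280,210:310],(160,160));cv2.imwrite('pics/w5.png',im)
E
```

```text
at [ 464.6 -173.7   62.8] rot deg [ 1.7997e+02 -8.0000e-02  9.0000e-01] F [ 0.6  0.4 -8.6] open 0.689 t 13.53
dp [np.float64(0.4), np.float64(-0.2), np.float64(26.8)] yaw 0.0 rows 1.0
```

View pics/w5.png

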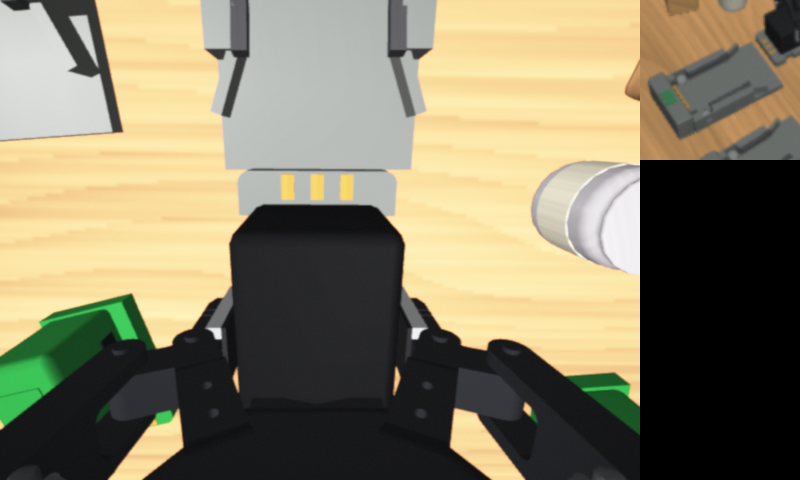

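The view shows the tongue at columns 239–396 (centre 317.5, brass at 287/317/346). The wide charger's floor is at 226–412 and its lip gap at 248–389, centre about 319. Yaw is aligned and it needs about 0.5 mm to the right. I'll move in and set it on the floor.

Emit:
carry_out:
  targets:
    - {"dp": [8,0.6,10],"yaw": 0}
    - {"dp": [12,0.6,22],"yaw": 0}
    - {"dp": [12,0.6,28],"yaw": 0}
    - {"dp": [12,0.6,29],"yaw": 0}
    - {"dp": [12,0.6,29],"yaw": 0}

```text
clock: 14.2
eef_pos: [475.8, -174.0, 32.4]
tcp_rot: [-3.141, 0.001, 0.015]
contact_force: [0.0, -1.0, -8.5]
opening: 0.689
grasp_force: 94.6
```

Emit:
carry_out:
  targets:
    - {"dp": [0,0,1],"yaw": 0}
    - {"dp": [0,0,1.5],"yaw": 0}
    - {"dp": [0,0,1.5],"yaw": 0}

```text
clock: 14.58
eef_pos: [476.1, -174.1, 31.2]
tcp_rot: [3.142, -0.0, 0.015]
contact_force: [-0.3, 0.3, -8.8]
opening: 0.686
grasp_force: 94.6
```

Emit:
carry_out:
  targets:
    - {"dp": [0,0,1],"yaw": 0}
    - {"dp": [0,0,1.5],"yaw": 0}
    - {"dp": [0,0,1.5],"yaw": 0}

```text
clock: 14.95
eef_pos: [476.0, -174.1, 30.4]
tcp_rot: [3.141, -0.0, 0.015]
contact_force: [-5.3, 1.1, 6.1]
opening: 0.691
grasp_force: 96.9
```

```bash
python3 - <<'E'
from h import *
import pickle
print(P('wrist')[0].round(1).tolist());cal=pickle.load(open('cal5.pkl','rb'))
R=cal[1];K=cal[0];print('R',R.round(4).tolist())
# tongue and charger front predictions in w5
M=model((464.6,-173.7),.9,'large',44.3);print(proj(M[1],cal=cal).round(1).tolist())
print(proj([[515.8,-117.8,12],[517.1,-230.5,12]],cal=cal).round(1).tolist(), ray([[226,168],[412,168]],12,cal=cal).round(1).tolist())
plan((476,-174,28,.9))
E
```

```text
[[348.6, 0.0, 316.2], [0.0, 348.6, 238.4], [0.0, 0.0, 1.0]]
R [[0.0167, -0.9999, -0.0006], [-0.9611, -0.0162, 0.2756], [-0.2755, -0.004, -0.9613]]
[[248.9, 379.5], [235.4, 160.6], [398.6, 160.8], [384.4, 379.7]]
[[225.0, 169.4], [412.9, 170.4]] [[516.6, -118.4, 12.0], [518.5, -229.8, 12.0]]
at [ 476.  -174.1   30.4] rot deg [179.99  -0.     0.88] F [-5.3  1.1  6.1] open 0.691 t 14.95
dp [np.float64(0.0), np.float64(-0.1), np.float64(2.4)] yaw -0.02 rows 1.0
```

Floor contact is at eef z ≈ 30.5, as expected. I'll raise 1 mm and slide in.

Emit:
carry_out:
  targets:
    - {"dp": [0,0.2,-1.3],"yaw": 0}
    - {"dp": [10,0.2,-1.3],"yaw": 0}
    - {"dp": [22,0.2,-1.3],"yaw": 0}
    - {"dp": [34,0.2,-1.3],"yaw": 0}
    - {"dp": [46,0.2,-1.3],"yaw": 0}
    - {"dp": [56,0.2,-1.3],"yaw": 0}
    - {"dp": [60,0.2,-1.3],"yaw": 0}
    - {"dp": [60,0.2,-1.3],"yaw": 0}

```text
clock: 15.95
eef_pos: [536.1, -173.3, 30.8]
tcp_rot: [-3.142, 0.0, 0.016]
contact_force: [-0.5, 0.7, -8.6]
opening: 0.684
grasp_force: 95.0
```

Emit:
carry_out:
  targets:
    - {"dp": [12,0,0],"yaw": 0}
    - {"dp": [24,0,0],"yaw": 0}
    - {"dp": [36,0,0],"yaw": 0}
    - {"dp": [48,0,0],"yaw": 0}
    - {"dp": [60,0,0],"yaw": 0}
    - {"dp": [66,0,0],"yaw": 0}
    - {"dp": [66,0,0],"yaw": 0}

```text
clock: 16.82
eef_pos: [602.4, -172.2, 30.8]
tcp_rot: [-3.142, 0.0, 0.016]
contact_force: [-0.4, 0.5, -9.2]
opening: 0.69
grasp_force: 94.7
```

Emit:
carry_out:
  targets:
    - {"dp": [6,0,0],"yaw": 0}
    - {"dp": [11,0,0],"yaw": 0}
    - {"dp": [16,0,0],"yaw": 0}
    - {"dp": [20,0,0],"yaw": 0}
    - {"dp": [24,0,0],"yaw": 0}
    - {"dp": [24,0,0],"yaw": 0}

```text
clock: 17.58
eef_pos: [625.2, -171.9, 30.8]
tcp_rot: [-3.141, 0.002, 0.015]
contact_force: [-4.4, 0.9, -4.7]
opening: 0.688
grasp_force: 94.9
```

Emit:
carry_out:
  targets:
    - {"dp": [4,0,0],"yaw": 0}
    - {"dp": [7,0,0],"yaw": 0}
    - {"dp": [10,0,0],"yaw": 0}
    - {"dp": [10,0,0],"yaw": 0}

```text
clock: 18.08
eef_pos: [637.7, -171.9, 31.1]
tcp_rot: [3.141, -0.003, 0.015]
contact_force: [5.4, -0.3, -10.8]
opening: 0.69
grasp_force: 94.6
```

Fx has turned positive, so the detent is drawing it in. I'll push on to the stop.

Emit:
carry_out:
  targets:
    - {"dp": [3,0,0],"yaw": 0}
    - {"dp": [5,0,0],"yaw": 0}
    - {"dp": [5,0,0],"yaw": 0}

```text
clock: 18.45
eef_pos: [640.7, -171.5, 30.7]
tcp_rot: [-3.141, 0.001, 0.016]
contact_force: [0.4, 2.0, -6.8]
opening: 0.687
grasp_force: 95.1
```

Emit:
carry_out:
  targets:
    - {"dp": [2,0,0],"yaw": 0}
    - {"dp": [4,0,0],"yaw": 0}
    - {"dp": [4,0,0],"yaw": 0}

```text
clock: 18.82
eef_pos: [641.0, -171.5, 31.0]
tcp_rot: [-3.141, 0.008, 0.016]
contact_force: [-16.0, 0.1, 7.2]
opening: 0.689
grasp_force: 96.9
```

Firm stop at 641 (−16 N) after the draw-in, so it is home. I'll relax, release, retreat, and check from the wrist.

Emit:
carry_out:
  targets:
    - {"dp": [-3,0,0],"yaw": 0}
    - {"dp": [-3,0,0],"yaw": 0}

```text
clock: 19.08
eef_pos: [640.8, -171.6, 30.8]
tcp_rot: [-3.141, 0.002, 0.015]
contact_force: [-5.2, 1.1, -2.9]
opening: 0.688
grasp_force: 95.2
```

Emit:
carry_out:
  targets:
    - {"dp": [0,0,0],"yaw": 0}
    - {"dp": [0,0,0],"yaw": 0}
    - {"dp": [0,0,0],"yaw": 0}
    - {"dp": [0,0,0],"yaw": 0}
    - {"dp": [0,0,-30],"yaw": 0}
    - {"dp": [0,0,-80],"yaw": 0}
    - {"dp": [0,0,-120],"yaw": 0}
    - {"dp": [0,0,-120],"yaw": 0}
  fingers: 1

```text
clock: 20.08
eef_pos: [644.5, -172.4, 154.9]
tcp_rot: [3.14, -0.007, 0.015]
contact_force: [0.6, -0.1, -0.1]
opening: 1.003
grasp_force: 0.0
```

```bash
python3 - <<'E'
from h import *
cv2.imwrite('pics/top1.png',cv2.cvtColor(r.grab_frame('top'),4))
# slim pack from top0: far-from-camera corners of the dark rect
K,R,t=P('top');print('topcam',(-R.T@t).round(0))
W=np.array([[497.9,-373.7],[518.7,-423.0],[441.7,-453.3],[421.1,-404.2]])
for yaw in(21.5,22.5):
    a=np.radians(yaw);u=np.array([np.cos(a),np.sin(a)]);v=np.array([-u[1],u[0]])
    c=W[2]+50*u+22*v;print(yaw,c,'frontright',W[1]-35*u+22*v)
c=W[2]+50*u+22*v
d=np.array([496,-334])-c;print('tin',d@u,d@v)
plan((c[0]-35*u[0],c[1]-35*u[1],145,21.8))
E
```

```text
topcam [ 389.  -12. 1476.]
21.5 [ 480.15785141 -414.50575217] frontright [ 478.07235813 -415.35835644]
22.5 [ 479.47494111 -413.84047867] frontright [ 477.94518085 -416.06857042]
tin 45.82079209651812 67.43911785117216
at [ 643.1 -172.   152.6] rot deg [179.95  -0.18   0.88] F [-0.1  0.2 -0.3] open 1.002 t 20.12
dp [np.float64(-199.9), np.float64(252.2), np.float64(7.6)] yaw -20.92 rows 6.0
```

Emit:
carry_out:
  targets:
    - {"dp": [-40,50,8],"yaw": -4}
    - {"dp": [-80,100,8],"yaw": -8}
    - {"dp": [-120,150,8],"yaw": -13}
    - {"dp": [-160,200,8],"yaw": -18}
    - {"dp": [-200,252,8],"yaw": -21}
    - {"dp": [-200,252,8],"yaw": -21}
    - {"dp": [-200,252,8],"yaw": -21}

```text
clock: 21.0
eef_pos: [445.2, -426.5, 141.7]
tcp_rot: [-3.14, 0.0, 0.38]
contact_force: [-0.1, 0.7, -0.3]
opening: 0.997
grasp_force: 0.0
```

```bash
python3 - <<'E'
from h import *
cal=P('wrist');plan((470,-418,145,21.8));a=cv2.cvtColor(r.grab_frame('wrist'),4);cv2.imwrite('pics/w6raw.png',a)
M=model((479,-415),21.8,'slim')
for q in M: print('pred',proj(q,cal=cal).round(1).tolist())
m=cv2.inRange(a,(0,0,0),(85,85,85));m[285:]=0
for c in cv2.findContours(m,0,2)[0]:
    if cv2.contourArea(c)>400: print(cv2.contourArea(c),cv2.boundingRect(c),[np.round(x,1) for x in cv2.minAreaRect(c)])
print(a[150,300:360:10].tolist(),a[80:260:12,316].tolist())
b=cv2.imread('pics/w4raw.png');print('w4',b[150,300:330:10].tolist())
E
```

```text
at [ 445.2 -426.5  141.7] rot deg [-1.7989e+02  3.0000e-02  2.1760e+01] F [-0.1  0.7 -0.3] open 0.997 t 21.0
dp [np.float64(26.2), np.float64(1.3), np.float64(-3.3)] yaw -0.04 rows 1.0
pred [[287.9, 263.4], [284.9, 138.1], [353.9, 138.1], [350.3, 263.5]]
pred [[284.1, 240.3], [280.9, 118.3], [357.2, 118.3], [353.4, 240.4]]
1600.0 (0, 215, 33, 70) [array([ 16. , 249.5]), array([32., 69.]), np.float64(0.0)]
7563.5 (290, 141, 67, 123) [array([323., 202.]), array([122.,  66.]), np.float64(90.0)]
1379.0 (281, 34, 120, 102) [array([337.2,  87.9]), array([155.4,  10.8]), np.float64(40.0)]
1428.0 (612, 20, 28, 103) [array([625.5,  71. ]), array([102.,  27.]), np.float64(90.0)]
[[30, 27, 28], [30, 27, 28], [30, 27, 28], [29, 27, 28], [27, 26, 26], [26, 25, 25]] [[112, 166, 219], [108, 162, 213], [118, 175, 227], [122, 181, 231], [129, 132, 130], [111, 114, 110], [30, 28, 27], [29, 26, 27], [29, 28, 28], [29, 27, 26], [28, 26, 26], [27, 25, 25], [27, 26, 26], [126, 128, 126], [25, 24, 25]]
w4 [[33, 31, 31], [30, 28, 29], [31, 30, 30]]
```

The slim pack's body is at columns 290–357, rows 141–264. That agrees with the prediction to 3.5 px. I'll descend with a narrower opening, clear of the tin.

Emit:
carry_out:
  targets:
    - {"dp": [30,4.3,0],"yaw": 0}
    - {"dp": [30,4.3,30],"yaw": 0}
    - {"dp": [30,4.3,50],"yaw": 0}
    - {"dp": [30,4.3,60],"yaw": 0}
    - {"dp": [30,4.3,90],"yaw": 0}
    - {"dp": [30,4.3,115],"yaw": 0}
    - {"dp": [30,4.3,126],"yaw": 0}
    - {"dp": [30,4.3,126],"yaw": 0}
  fingers: 0.46

```text
clock: 22.05
eef_pos: [475.2, -419.3, 16.6]
tcp_rot: [-3.141, 0.0, 0.382]
contact_force: [-0.3, -0.6, 0.0]
opening: 0.73
grasp_force: 0.0
```

Emit:
carry_out:
  targets:
    - {"dp": [0,0,0],"yaw": 0}
    - {"dp": [0,0,0],"yaw": 0}
    - {"dp": [0,0,0],"yaw": 0}
    - {"dp": [0,0,0],"yaw": 0}
  fingers: -1
  grip_force: 80

```text
clock: 22.55
eef_pos: [476.2, -420.2, 18.2]
tcp_rot: [3.14, -0.001, 0.382]
contact_force: [0.3, 0.5, 6.2]
opening: 0.507
grasp_force: 83.1
```

```bash
python3 - <<'E'
from h import *
# slim home ~ (641.5,2.1), yaw 4.6; hover with pack mid 165 before home, grip 6 behind mid
a=np.radians(4.6);s=171;X=641.5-s*np.cos(a);Y=2.1-s*np.sin(a);print(X,Y)
plan((X-10,Y-.8,130,4.6),(X,Y,62,4.6))
E
```

```text
471.05081178398177 -11.614016060234874
at [ 476.2 -420.2   18.2] rot deg [ 1.7989e+02 -6.0000e-02  2.1880e+01] F [0.3 0.5 6.2] open 0.507 t 22.55
dp [np.float64(137.9), np.float64(-384.0), np.float64(-111.8)] yaw 17.28 rows 7.0
dp [np.float64(147.5), np.float64(-381.1), np.float64(-43.8)] yaw 17.28 rows 7.0
```

```bash
python3 - <<'E'
from h import *
a=cv2.imread('pics/top1.png');h=cv2.cvtColor(a,cv2.COLOR_BGR2HSV)
m=cv2.inRange(h,(45,120,50),(75,255,255));m[:280]=0;m[:,:300]=0;m[:,365:]=0
ys,xs=np.nonzero(m);print(ys.min(),ys.max(),xs.min(),xs.max())
i=ys.argmin();print(ray([[xs[i],ys[i]]],72),ray([[xs[i],ys[i]]],14), ray([[xs[xs.argmin()],300]],14),ray([[xs.max(),300]],14))
E
```

```text
295 342 316 344
[[426.59721468 -41.56730904  72.        ]] [[428.13442762 -42.77138849  14.        ]] [[415.88287147  10.79431651  14.        ]] [[416.62968706 -54.54544467  14.        ]]
```

Emit:
carry_out:
  targets:
    - {"dp": [0,0,-50],"yaw": 0}
    - {"dp": [0,0,-105],"yaw": 0}
    - {"dp": [20,-45,-112],"yaw": 2}
    - {"dp": [40,-90,-112],"yaw": 4}
    - {"dp": [60,-135,-112],"yaw": 6}
    - {"dp": [80,-180,-112],"yaw": 8}
    - {"dp": [100,-225,-112],"yaw": 10}
    - {"dp": [120,-270,-112],"yaw": 12}
    - {"dp": [140,-315,-112],"yaw": 14}
    - {"dp": [155,-350,-112],"yaw": 16}
    - {"dp": [166.6,-375,-112],"yaw": 17.3}
    - {"dp": [166.6,-375,-112],"yaw": 17.3}

```text
clock: 24.05
eef_pos: [489.8, -7.9, 128.8]
tcp_rot: [-3.141, 0.0, 0.082]
contact_force: [0.2, -0.5, -4.7]
opening: 0.5
grasp_force: 84.1
```

Emit:
carry_out:
  targets:
    - {"dp": [0,0,35],"yaw": 0}
    - {"dp": [0,0,68],"yaw": 0}
    - {"dp": [0,0,68],"yaw": 0}
    - {"dp": [0,0,68],"yaw": 0}

```text
clock: 24.55
eef_pos: [490.8, -9.9, 61.7]
tcp_rot: [3.141, -0.001, 0.08]
contact_force: [0.5, 0.4, -3.6]
opening: 0.505
grasp_force: 83.7
```

```bash
python3 - <<'E'
from h import *
cal=P('wrist');plan((491,-10,62,4.6));a=cv2.cvtColor(r.grab_frame('wrist'),4)
import pickle;pickle.dump(cal,open('cal7.pkl','wb'));cv2.imwrite('pics/w7raw.png',a)
b=a[0:260,190:450];cv2.imwrite('pics/w7.png',cv2.resize(b,(580,580),interpolation=2))
print('pred tongue',proj(model((497,-9.5),4.6,'slim',44)[1],cal=cal).round(1).tolist())
print('pred charger front',proj([[528.5,40.4,12],[537.3,-53.6,12]],cal=cal).round(1).tolist())
E
```

```text
at [490.8  -9.9  61.7] rot deg [ 1.7999e+02 -4.0000e-02  4.5600e+00] F [ 0.5  0.4 -3.6] open 0.505 t 24.55
dp [np.float64(0.2), np.float64(0.1), np.float64(-0.3)] yaw -0.04 rows 1.0
pred tongue [[261.7, 355.5], [252.6, 169.8], [380.8, 169.9], [371.4, 355.6]]
pred charger front [[238.8, 187.8], [394.6, 185.8]]
```

View pics/w7.png

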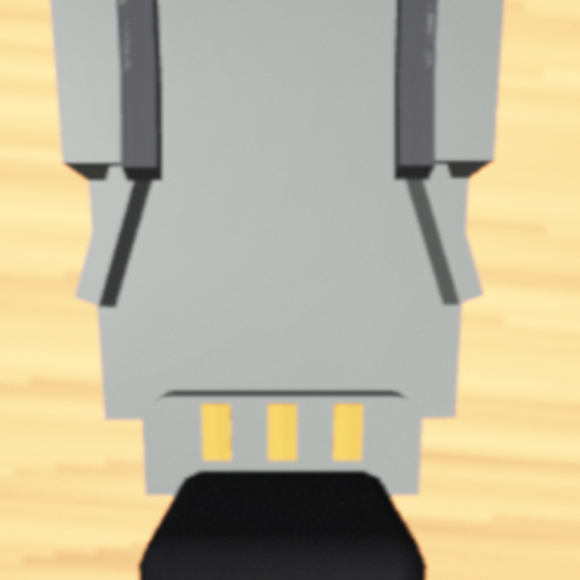

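The tongue centre is at crop column 282 (brass 216/282/348). The charger's floor front is centred at 281.5 and its lips at 278, so the charger is turned about 0.4° further left. I'll rotate slightly and lower to 1 mm above the floor.

Emit:
carry_out:
  targets:
    - {"dp": [0,-0.2,15],"yaw": -0.4}
    - {"dp": [0,-0.2,27],"yaw": -0.4}
    - {"dp": [0,-0.2,30.4],"yaw": -0.4}
    - {"dp": [0,-0.2,30.4],"yaw": -0.4}

```text
clock: 25.1
eef_pos: [490.0, -9.3, 30.4]
tcp_rot: [-3.142, 0.001, 0.087]
contact_force: [-0.9, 0.2, -5.3]
opening: 0.508
grasp_force: 84.1
```

Emit:
carry_out:
  targets:
    - {"dp": [12,0,0],"yaw": 0}
    - {"dp": [24,0,0],"yaw": 0}
    - {"dp": [36,0,0],"yaw": 0}
    - {"dp": [48,0,0],"yaw": 0}
    - {"dp": [60,0,0],"yaw": 0}
    - {"dp": [60,0,0],"yaw": 0}

```text
clock: 25.85
eef_pos: [551.2, -4.0, 30.5]
tcp_rot: [3.142, -0.001, 0.087]
contact_force: [-0.6, 0.1, -4.5]
opening: 0.502
grasp_force: 84.1
```

Emit:
carry_out:
  targets:
    - {"dp": [12,0,0],"yaw": 0}
    - {"dp": [24,0,0],"yaw": 0}
    - {"dp": [36,0,0],"yaw": 0}
    - {"dp": [46,0,0],"yaw": 0}
    - {"dp": [52,0,0],"yaw": 0}
    - {"dp": [52,0,0],"yaw": 0}

```text
clock: 26.6
eef_pos: [602.0, 0.5, 30.3]
tcp_rot: [-3.142, 0.0, 0.087]
contact_force: [-0.0, -0.0, -4.8]
opening: 0.501
grasp_force: 84.1
```

Emit:
carry_out:
  targets:
    - {"dp": [5,0,0],"yaw": 0}
    - {"dp": [10,0,0],"yaw": 0}
    - {"dp": [15,0,0],"yaw": 0}
    - {"dp": [20,0,0],"yaw": 0}
    - {"dp": [20,0,0],"yaw": 0}

```text
clock: 27.22
eef_pos: [620.4, 1.9, 30.5]
tcp_rot: [3.142, 0.002, 0.087]
contact_force: [-3.0, -0.8, -2.9]
opening: 0.504
grasp_force: 84.1
```

Emit:
carry_out:
  targets:
    - {"dp": [4,0,0],"yaw": 0}
    - {"dp": [8,0,0],"yaw": 0}
    - {"dp": [8,0,0],"yaw": 0}

```text
clock: 27.6
eef_pos: [629.1, 2.8, 30.4]
tcp_rot: [3.142, 0.001, 0.087]
contact_force: [-5.1, -0.9, -0.3]
opening: 0.507
grasp_force: 84.3
```

Emit:
carry_out:
  targets:
    - {"dp": [3,0,0],"yaw": 0}
    - {"dp": [6,0,0],"yaw": 0}
    - {"dp": [6,0,0],"yaw": 0}

```text
clock: 27.98
eef_pos: [638.0, 3.5, 30.8]
tcp_rot: [3.141, -0.004, 0.087]
contact_force: [5.4, -1.0, -5.3]
opening: 0.502
grasp_force: 84.0
```

Emit:
carry_out:
  targets:
    - {"dp": [2,0,0],"yaw": 0}
    - {"dp": [4,0,0],"yaw": 0}
    - {"dp": [4,0,0],"yaw": 0}

```text
clock: 28.35
eef_pos: [639.3, 3.6, 30.3]
tcp_rot: [3.142, 0.001, 0.087]
contact_force: [0.8, -2.2, -3.4]
opening: 0.501
grasp_force: 84.3
```

Drawn in (Fx +5.4). Next I'll confirm the stop.

Emit:
carry_out:
  targets:
    - {"dp": [2,0,0],"yaw": 0}
    - {"dp": [4,0,0],"yaw": 0}
    - {"dp": [4,0,0],"yaw": 0}

```text
clock: 28.72
eef_pos: [639.4, 3.7, 30.6]
tcp_rot: [-3.141, 0.008, 0.087]
contact_force: [-16.1, -4.2, 13.1]
opening: 0.501
grasp_force: 86.5
```

Emit:
carry_out:
  targets:
    - {"dp": [-3,0,0],"yaw": 0}
    - {"dp": [-3.5,0,0],"yaw": 0}

```text
clock: 28.98
eef_pos: [639.3, 3.7, 30.4]
tcp_rot: [-3.142, 0.001, 0.087]
contact_force: [-2.3, -2.9, -1.3]
opening: 0.505
grasp_force: 84.3
```

Emit:
carry_out:
  targets:
    - {"dp": [0,0,0],"yaw": 0}
    - {"dp": [0,0,0],"yaw": 0}
    - {"dp": [0,0,0],"yaw": 0}
    - {"dp": [0,0,0],"yaw": 0}
    - {"dp": [0,0,-30],"yaw": 0}
    - {"dp": [0,0,-80],"yaw": 0}
    - {"dp": [0,0,-130],"yaw": 0}
    - {"dp": [-60,0,-150],"yaw": 0}
    - {"dp": [-120,0,-150],"yaw": 0}
    - {"dp": [-180,0,-150],"yaw": 0}
    - {"dp": [-240,0,-150],"yaw": 0}
    - {"dp": [-240,0,-150],"yaw": 0}
  fingers: 0.8

```text
clock: 30.48
eef_pos: [396.7, -17.1, 180.1]
tcp_rot: [-3.141, 0.002, 0.086]
contact_force: [0.7, -1.0, -1.1]
opening: 0.901
grasp_force: 0.0
```

```bash
python3 - <<'E'
from h import *
t=cv2.cvtColor(r.grab_frame('top'),4);s=cv2.cvtColor(r.grab_frame('scene'),4);cv2.imwrite('pics/top2.png',t)
plan((400,-20,180,5))
# body tops (z=84): dark extents; gap from body front to stop compared with the busy pack
dark=cv2.inRange(t,(0,0,0),(62,62,64))
for n,(x0,x1) in dict(busy=(232,272),slim=(300,345),wide=(372,420)).items():
    m=np.zeros_like(dark);m[170:262,x0:x1]=dark[170:262,x0:x1]
    cs=cv2.findContours(m,0,2)[0];c=max(cs,key=cv2.contourArea);q=cv2.minAreaRect(c)
    print(n,cv2.boundingRect(c),np.round(q[0],1),np.round(q[1],1),round(q[2],1),'ctr84',ray([q[0]],84).round(1))
im=np.zeros((600,800,3),np.uint8)
im[:360]=cv2.resize(t[150:330,120:520],(800,360),interpolation=2)
im[360:,:400]=cv2.resize(s[190:370,200:500],(400,240),interpolation=2);cv2.imwrite('pics/fin.png',im)
E
```

```text
at [401.8 -17.1 181.2] rot deg [ 1.7999e+02 -1.3000e-01  4.9700e+00] F [ 0.3 -0.3 -0.9] open 0.901 t 30.57
dp [np.float64(-2.0), np.float64(2.7), np.float64(1.2)] yaw -0.03 rows 1.0
busy (233, 181, 27, 40) [246.  200.5] [39. 26.] 90.0 ctr84 [[636.8 170.7  84. ]]
slim (310, 184, 21, 41) [320.4 204.4] [39.9 18.8] 85.9 ctr84 [[629.8   2.6  84. ]]
wide (383, 184, 34, 48) [399.5 207.5] [47. 33.] 90.0 ctr84 [[ 624.7 -176.    84. ]]
```

No views are left, so I checked by numbers. The body-centre to charger-back distance is 37.0 px for the slim pack, the same as the busy one, and 40.8 px for the wide one (about 41.5 expected). Both are home. I'll do a quick diff check of the bystanders and then hand in.

```bash
python3 - <<'E'
from h import *
a=cv2.imread('pics/top0.png');b=cv2.imread('pics/top2.png')
h=cv2.cvtColor(b,cv2.COLOR_BGR2HSV);m=cv2.inRange(h,(0,60,40),(14,255,165));m[:255]=0;m[320:]=0;m[:,:215]=0;m[:,330:]=0
c=max(cv2.findContours(m,0,2)[0],key=cv2.contourArea);q=cv2.boxPoints(cv2.minAreaRect(c));print('block',ray(q,45).round(0)[:,:2].tolist())
d=cv2.absdiff(a,b).max(2)
for n,(x,y,w,hh) in dict(jar=(189,262,28,28),tin=(453,252,28,28),plane=(138,150,35,85),mallet=(470,138,60,115),box=(194,318,80,50),tape=(383,325,30,38),busy=(229,162,45,86),green1=(316,294,35,50),green2=(466,320,34,48)).items():
    print(n,float((d[y:y+hh,x:x+w]>40).mean().round(3)))
E
```

```text
block [[470.0, 192.0], [472.0, 75.0], [426.0, 74.0], [425.0, 191.0]]
jar 0.008
tin 0.001
plane 0.0
mallet 0.001
box 0.0
tape 0.0
busy 0.0
green1 0.835
green2 0.0
```

```bash
python3 -c "
from rig import r
print(r.sign_off())"
```

```text
the job is handed in; nothing more can be done
None
```

The job is handed in: the block lies on bare bench about 330 mm from the wide charger's mouth, and both packs are pushed past the balls to a firm stop. The bystanders I could check had not moved; the gripper hid one green lookalike in the last picture.

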